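# Set the stock tags on the joiner's parts board

## Robot

A 6-joint arm with a two-finger parallel gripper is mounted at the origin on the work surface. World frame = base frame: x ahead of the robot, y to its left, z up, the work surface at z = 0. Lengths are in mm, angles in rad, forces in N, time in s.
With the tool pointing down it reaches from about 350 to 875 mm from the base axis. Payload 4.2 kg.
Tool frame: the origin (TCP) lies between the finger pads; the fingertips stand 11 mm ahead of it and the grasp point (between the pads) lies 8 mm behind it; z points along the fingers, y is the direction in which the jaws open and shut (so a half turn about z gives the same grasp; the last joint's range is limited). The gripper opens to 85 mm and grips with 20 to 120 N. Pads are 22 mm wide; open, the fingers measure 114 mm over their backs; the gripper's body (76 mm by 85 mm) begins 54 mm behind the grasp point. The pads swing forward as they close: fully open they stand 13 mm farther back than shut.
Start: joints at [-0.988, 0.385, 0.008, 0, -1.194, -0.259], TCP at [198.872, -592.494, 204.312] pointing down, gripper open.
Joint ranges: [-3.14, 3.14], [-1.21, 2.06], [-1.07, 1.41], [-3.16, 2.05], [-2.99, -0.16], [-3.1, 3.1]. Speed limits (rad/s): [2.79, 2.79, 3.14, 3.14, 3.14, 3.14].

## Interface

Orientations are given as a unit quaternion [x, y, z, w].
In Python, from bench import * gives the robot as it stands.
- The arm moves only by the tool servo_tool, never from a script. Its argument "rows" is a list of rows, each a list of 7 numbers: the opening, from 0 (shut) to 1 (fully open), then the shift along the tool's x, y, z in cm, then the turn, a rotation vector about the tool's x, y, z in degrees. A call has 1 to 12 rows; each row shifts and turns the commanded pose from where the row before left it, along the tool's axes as they then stand; what a row does not reach is not made up. A row lasts 1/10 s, in which the tool goes at most 50 mm and 8.59 degrees, less where a joint would pass 70% of its speed; a pose out of reach is approached as far as the arm can. A call is refused whole if a number of a shift passes 5 or a number of a turn 8.59, either way. A call with a gripper value outside its range is refused whole. The fingers move at their own pace and stop on an object; the grip force is fixed at half the most. Time passes only in rows, so rows that do not move let the fingers close. It gives the time, the measured TCP pose, the force and the opening at its end, in the units of the state.
- read_state(): the state, without advancing time (a new reading comes with each control period).
- get_image(name): name is "scene" or "top" or "wrist"; returns a dict with "image" (400x640x3 uint8, red, green, blue), "mtx" (3x3 intrinsics, pixels), "k1" (the pictures are not rectified: a ray, as slopes to the right and down, at radius r is drawn at 1 + k1 r^2 times it, then the intrinsics apply), "extrinsics" (4x4, takes a point from camera to world coordinates). Camera axes: x right, y up, looking along -z (the intrinsics and any distortion apply to the point x, -y, -z); pixel columns grow to the right and rows downward; lengths in mm; the calibration is good to about 2 mm. A picture is of the moment at which its call begins. There is no depth.
- job_done(): hands the job in, once; it reports no verdict.
The state is a dict: "clock": time; "joints": joint angles; "joint_vel": joint speeds; "joint_efforts": joint torques, N m; "position": TCP position; "ee_rot": TCP orientation; "contact_force": force on the tool from outside, world axes, zero at the start; "wrist_torque": the same for the moment, N m; "gripper_width": finger opening in mm.
Only numpy, scipy, OpenCV 4.12 (cv2) and the standard library are available. Lean on these libraries where they do the work, as an engineer would, in place of code of your own. Each camera call takes 0.05 s, during which the arm holds its last target. There are 200 camera calls.

## Task

Each parts bin on the board has a hinged wooden tag in front of it: three bins are full and one is empty. With a fingertip, gently push tags over on their hinges so that every full bin's tag leans towards its bin with the round disc face up, and the empty bin's tag leans the other way with its bare face up. Do not pinch or force the tags, and do not move the mug, plane, glue bottle or try square.

Things in the scene. Friction and masses are not known exactly. Their poses are not given: they have to be found in the camera images.
- tag_a (a joint): lean of this hinged wooden tag, rad, 0 = upright. +0.6 (stop) = leaning to its bin, the face with the raised round disc up ('full'); -0.6 (stop) = leaning away from the bins, bare face up ('empty'). It swings freely and, past upright, drops by its own weight to the stop on that side
- tag_b (a joint): lean of this hinged wooden tag, rad, 0 = upright. +0.6 (stop) = leaning to its bin, the face with the raised round disc up ('full'); -0.6 (stop) = leaning away from the bins, bare face up ('empty'). It swings freely and, past upright, drops by its own weight to the stop on that side
- tag_c (a joint): lean of this hinged wooden tag, rad, 0 = upright. +0.6 (stop) = leaning to its bin, the face with the raised round disc up ('full'); -0.6 (stop) = leaning away from the bins, bare face up ('empty'). It swings freely and, past upright, drops by its own weight to the stop on that side
- tag_d (a joint): lean of this hinged wooden tag, rad, 0 = upright. +0.6 (stop) = leaning to its bin, the face with the raised round disc up ('full'); -0.6 (stop) = leaning away from the bins, bare face up ('empty'). It swings freely and, past upright, drops by its own weight to the stop on that side
- tag_a_hinge (a point): centre of tag_a's hinge pin, fixed, 40 mm above the bench. x: level, towards its bin; y: along the pin; z: up. The tag is a 35 g wood plate, 56 mm wide along the pin, 8 mm thick, free edge 75 mm from the pin: 115 mm above the bench when upright, at a stop 102 mm above it and 42 mm to that side of the pin. Dark wood disc 38 mm across, 3 mm thick, on the face that looks to -x when upright
- tag_b_hinge (a point): centre of tag_b's hinge pin, fixed, 40 mm above the bench. x: level, towards its bin; y: along the pin; z: up. The tag is a 35 g wood plate, 56 mm wide along the pin, 8 mm thick, free edge 75 mm from the pin: 115 mm above the bench when upright, at a stop 102 mm above it and 42 mm to that side of the pin. Dark wood disc 38 mm across, 3 mm thick, on the face that looks to -x when upright
- tag_c_hinge (a point): centre of tag_c's hinge pin, fixed, 40 mm above the bench. x: level, towards its bin; y: along the pin; z: up. The tag is a 35 g wood plate, 56 mm wide along the pin, 8 mm thick, free edge 75 mm from the pin: 115 mm above the bench when upright, at a stop 102 mm above it and 42 mm to that side of the pin. Dark wood disc 38 mm across, 3 mm thick, on the face that looks to -x when upright
- tag_d_hinge (a point): centre of tag_d's hinge pin, fixed, 40 mm above the bench. x: level, towards its bin; y: along the pin; z: up. The tag is a 35 g wood plate, 56 mm wide along the pin, 8 mm thick, free edge 75 mm from the pin: 115 mm above the bench when upright, at a stop 102 mm above it and 42 mm to that side of the pin. Dark wood disc 38 mm across, 3 mm thick, on the face that looks to -x when upright
- stock_board: plywood board lying on the bench, 320 x 380 x 12 mm, fixed; origin on the bench, under the middle of the row of four pins; x towards the bins. Tags stand along y, 90 mm apart, at y = -135, -45, 45, 135 mm, which tag at which place varies. Stands: cheeks beside each tag up to 48 mm above the bench, nothing else of them higher
- bin_full_a: grey plastic parts bin, 100 x 78 x 40 mm, rim 52 mm above the bench, heaped with lying light dowels. Fixed. Origin at the centre of its underside; its tag's hinge pin is 160 mm from the origin along the bin's -x axis, at the same y (the bins' x and y axes are those of the hinge points)
- bin_full_b: grey plastic parts bin, 100 x 78 x 40 mm, rim 52 mm above the bench, heaped with wooden ball knobs. Fixed. Origin at the centre of its underside; its tag's hinge pin is 160 mm from the origin along the bin's -x axis, at the same y (the bins' x and y axes are those of the hinge points)
- bin_full_c: grey plastic parts bin, 100 x 78 x 40 mm, rim 52 mm above the bench, heaped with dark wooden plugs. Fixed. Origin at the centre of its underside; its tag's hinge pin is 160 mm from the origin along the bin's -x axis, at the same y (the bins' x and y axes are those of the hinge points)
- bin_empty: grey plastic parts bin, 100 x 78 x 40 mm, rim 52 mm above the bench, empty: the one with nothing in it. Fixed. Origin at the centre of its underside; its tag's hinge pin is 160 mm from the origin along the bin's -x axis, at the same y (the bins' x and y axes are those of the hinge points)
- mug: white mug, 80 mm across, 90 mm high, loose; origin at the centre of its underside. Leave alone
- plane: small steel block plane, 150 x 45 x 50 mm, loose; origin at the centre of its sole, long along x. Leave alone
- glue: white glue bottle, 60 mm across, 140 mm high, loose; origin at the centre of its underside. Leave alone
- square: try square lying flat: wooden stock 110 x 22 x 16 mm along its x, centred on the origin (underside), and a steel blade 150 mm long to +y, 28 mm wide, at x = 38 mm. Loose. Leave alone

How it is judged (in metres and radians):
At the end, for the whole second after the job is handed in: the tags of the three full bins rest leaning towards their bins (joint above 0.5 rad), the tag of the empty bin rests leaning away (joint below -0.5 rad), all still (under 0.1 rad/s) (((horizontal distance between tag_a_hinge and bin_empty below 0.172 m and value of joint tag_a below -0.5 rad) or (horizontal distance between tag_a_hinge and bin_empty above 0.172 m and value of joint tag_a above 0.5 rad)) and velocity of joint tag_a between -0.1 and 0.1 rad/s and ((horizontal distance between tag_b_hinge and bin_empty below 0.172 m and value of joint tag_b below -0.5 rad) or (horizontal distance between tag_b_hinge and bin_empty above 0.172 m and value of joint tag_b above 0.5 rad)) and velocity of joint tag_b between -0.1 and 0.1 rad/s and ((horizontal distance between tag_c_hinge and bin_empty below 0.172 m and value of joint tag_c below -0.5 rad) or (horizontal distance between tag_c_hinge and bin_empty above 0.172 m and value of joint tag_c above 0.5 rad)) and velocity of joint tag_c between -0.1 and 0.1 rad/s and ((horizontal distance between tag_d_hinge and bin_empty below 0.172 m and value of joint tag_d below -0.5 rad) or (horizontal distance between tag_d_hinge and bin_empty above 0.172 m and value of joint tag_d above 0.5 rad)) and velocity of joint tag_d between -0.1 and 0.1 rad/s); the robot touches nothing.
It fails at once if a tag is pinched or forced (fingers press on it with over 20 N) (contact force between the fingers and tag_a above 20 N or contact force between the fingers and tag_b above 20 N or contact force between the fingers and tag_c above 20 N or contact force between the fingers and tag_d above 20 N).
It fails at once if the mug, plane, glue bottle or try square is moved by over 30 mm or picked up (distance of any of mug, plane, glue, square from where it was at the start of the episode above 0.03 m).
It also fails if it takes over 61 s, if anything falls off the work surface, if the arm or the gripper's body presses on something with over 40 N, if the wrist force passes 120 N, or if a joint passes its speed limit or range.

## Working session

There is one attempt and no reset: what is moved stays moved. The work goes in short steps, Python scripts to look and compute and a tool call to move; the robot and the scene stay as the last step left them, time stands still between calls to the robot, and variables do not carry over. Pictures are saved under pics/ and viewed, about 8 in all and at most 12, crops included, and the job is handed in when it is done.

Besides the shell and the picture viewer there is one more tool, called after "Request:" as name(argument=value, ...) on one line, values as JSON. servo_tool: Moves the arm, as the interface text tells. Its arguments: {"type":"object","properties":{"rows":{"type":"array","items":{"type":"array","items":{"type":"number"}}}},"required":["rows"]}

```bash
mkdir -p pics; ls; cat > h.py <<'E'
from bench import *
import numpy as np, cv2
def ray(im,px):
    K=np.array(im["mtx"],float);E=np.array(im["extrinsics"],float)
    d=cv2.undistortPoints(np.array([[px]],float),K,np.array([im["k1"],0,0,0,0.]))[0,0]
    v=E[:3,:3]@np.array([d[0],-d[1],-1]);return E[:3,3],v/np.linalg.norm(v)
def at_z(im,px,z):
    o,v=ray(im,px);return o+v*(z-o[2])/v[2]
def tri(r):
    A=0;b=0
    for o,v in r:
        P=np.eye(3)-np.outer(v,v);A=A+P;b=b+P@o
    return np.linalg.solve(A,b)
def proj(im,p):
    K=np.array(im["mtx"],float);E=np.array(im["extrinsics"],float)
    c=E[:3,:3].T@(np.array(p,float)-E[:3,3]);x,y=c[0]/-c[2],-c[1]/-c[2]
    s=1+im["k1"]*(x*x+y*y);return K[0,0]*x*s+K[0,2],K[1,1]*y*s+K[1,2]
E
python3 - <<'E'
from h import *
import pickle
d={}
for n in("scene","top"):
    d[n]=get_image(n);cv2.imwrite(f"pics/{n}0.png",d[n]["image"][:,:,::-1])
    print(n,np.round(d[n]["mtx"],1).tolist(),d[n]["k1"],np.round(d[n]["extrinsics"],2).tolist())
pickle.dump(d,open("d0.pkl","wb"))
s=read_state();print(s)
E
```

```text
pics
scene [[401.5, 0.0, 313.6], [0.0, 401.5, 203.7], [0.0, 0.0, 1.0]] -0.08827414322109838 [[0.59, -0.45, 0.67, 1187.3], [0.81, 0.32, -0.49, -406.11], [0.01, 0.84, 0.55, 532.02], [0.0, 0.0, 0.0, 1.0]]
top [[510.9, 0.0, 324.8], [0.0, 510.9, 192.5], [0.0, 0.0, 1.0]] -0.14726763550209288 [[0.02, 0.99, -0.15, 418.56], [-1.0, 0.02, 0.02, 40.78], [0.02, 0.15, 0.99, 1273.63], [0.0, 0.0, 0.0, 1.0]]
{'clock': 0.1, 'joints': array([-9.88397139e-01,  3.85485159e-01,  6.78549789e-03, -4.08089160e-04,
       -1.19398519e+00, -2.58600510e-01]), 'joint_vel': array([ 0.00092326, -0.00167161,  0.00216261,  0.00210196,  0.00013858,
        0.00022447]), 'joint_efforts': array([ 1.08700831e-03, -3.93320060e+01,  1.88929528e+01,  4.19788375e+00,
       -2.57422740e-03,  5.98805954e-06]), 'position': array([ 198.69042848, -591.990729  ,  203.34068989]), 'ee_rot': array([-1.61118647e-01,  9.86934574e-01,  9.39423201e-04, -2.12326801e-04]), 'contact_force': array([-0.52221235,  0.82579185, -0.20766094]), 'wrist_torque': array([ 0.025343  , -0.05439063, -0.00081774]), 'gripper_width': 85.47895096259177}
```

View pics/scene0.png

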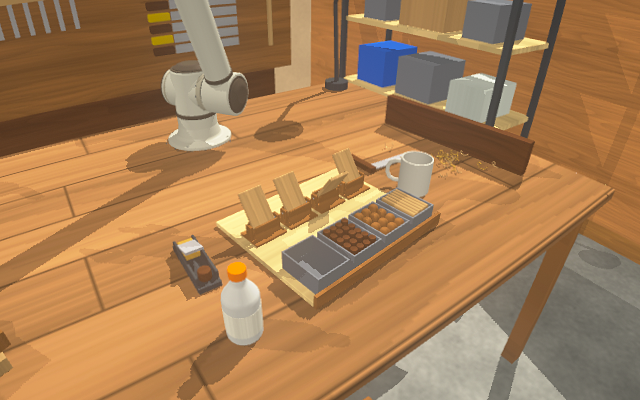

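View pics/top0.png

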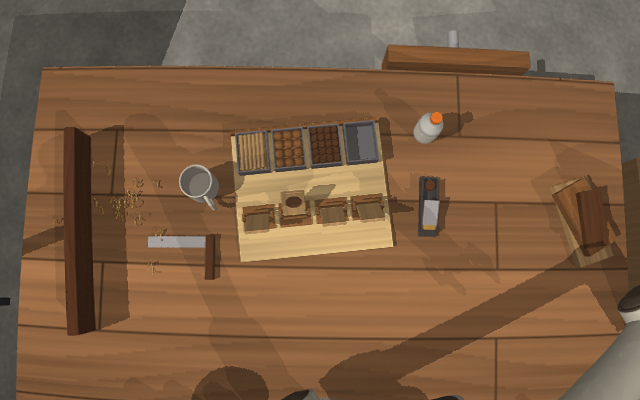

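The scene view shows bins from left to right: empty (320,262), dark plugs (348,236), balls (378,220), dowels (405,203). In the top view the empty bin is at (361,142) and only the tag at (293,203) shows its disc. I'll enlarge both views to measure.

```bash
python3 - <<'E'
import pickle,cv2,numpy as np
d=pickle.load(open("d0.pkl","rb"))
a=d["top"]["image"][110:270,225:405,::-1];b=d["scene"]["image"][140:310,210:440,::-1]
cv2.imwrite("pics/topc.png",cv2.resize(a,(720,640)[:2],interpolation=cv2.INTER_CUBIC)[:600])
cv2.imwrite("pics/scenec.png",cv2.resize(b,None,fx=3.4,fy=3.4,interpolation=cv2.INTER_CUBIC))
E
```

```text
(no output)
```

View pics/topc.png

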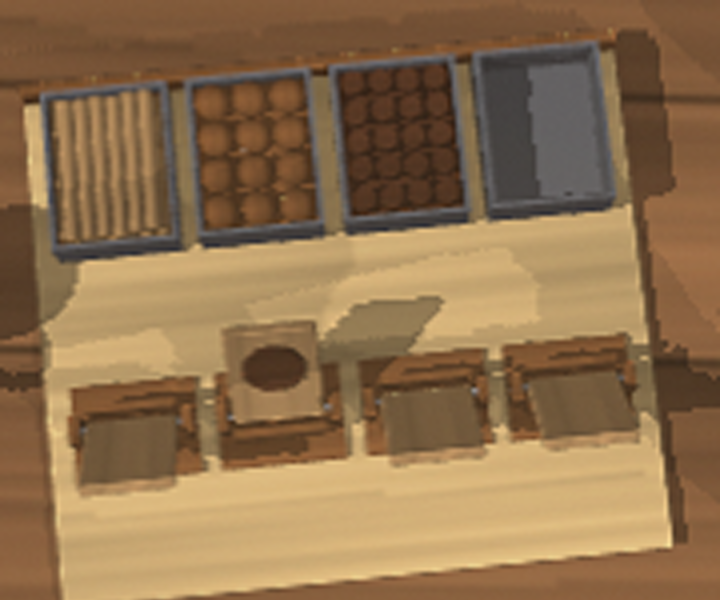

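View pics/scenec.png

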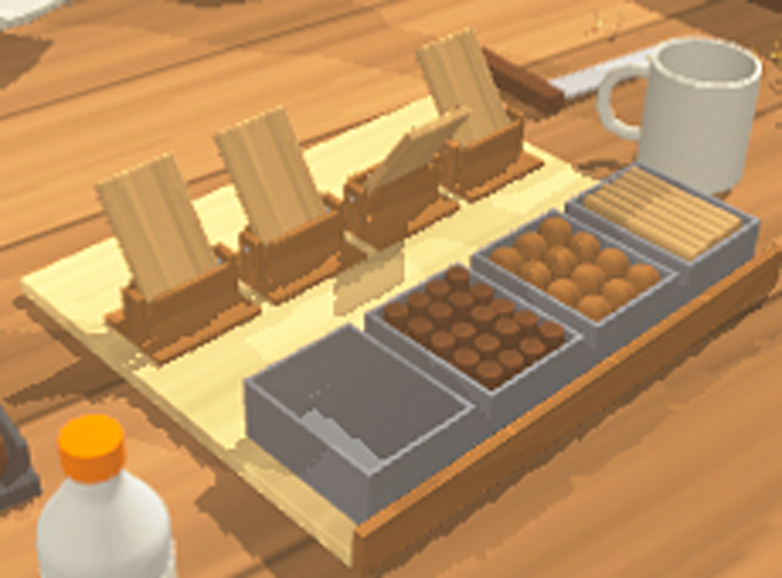

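Left to right in the top crop: tag 1 (dowels, edge ~(128,483)), tag 3 (plugs, ~(438,451)) and tag 4 (empty, ~(588,435)) lean away with the bare face up. Tag 2 (balls) leans to its bin with the disc up at (274,367). The scene crop agrees, so only tags 1 and 3 need pushing. Next I triangulate the edges and rim corners.

```bash
python3 - <<'E'
from h import *
import pickle
d=pickle.load(open("d0.pkl","rb"));T,S=d["top"],d["scene"]
t=lambda p:(225+(p[0]+.5)/4-.5,110+(p[1]+.5)/4-.5)
s=lambda p:(210+(p[0]+.5)/3.4-.5,140+(p[1]+.5)/3.4-.5)
P={}
for n,a,b in [("T1lo",(175,480),(418,48)),("T1hi",(82,486),(472,28)),("T3lo",(483,447),(215,133)),("T3hi",(393,455),(282,107)),
 ("T4lo",(637,431),(97,185)),("T4hi",(540,439),(170,153)),
 ("E_near_lo",(613,203),(246,382)),("E_far_lo",(601,45),(368,475)),("E_far_hi",(474,55),(474,406)),("D_near_hi",(53,248),(635,166)),("D_far_hi",(42,95),(757,220))]:
    P[n]=tri([ray(T,t(a)),ray(S,s(b))]);print(n,np.round(P[n],1),"top@102/52",np.round(at_z(T,t(a),102 if n[0]=="T" else 52),1))
# fit board from bins rim corners using top at z=52 ; local coords about origin: bin rim x=160+-50, y
loc={"E_near_lo":(110,-174),"E_far_lo":(210,-174),"E_far_hi":(210,-96),"D_near_hi":(110,174),"D_far_hi":(210,174)}
# tag free edge bare-face top corner: at -0.6: edge x=-(75 sin.6) + 4cos.6, z=40+75cos.6+4 sin.6
ex=-75*np.sin(.6)+4*np.cos(.6);print("edge x,z",ex,40+75*np.cos(.6)+4*np.sin(.6))
for n,y in(("T1",135),("T3",-45),("T4",-135)):
    loc[n+"lo"]=(ex,y-28);loc[n+"hi"]=(ex,y+28)
A=np.array([loc[k] for k in P if k in loc]);B=np.array([P[k][:2] for k in P if k in loc])
a,b=A-A.mean(0),B-B.mean(0)
th=np.arctan2((a[:,0]*b[:,1]-a[:,1]*b[:,0]).sum(),(a*b).sum());R=np.array([[np.cos(th),-np.sin(th)],[np.sin(th),np.cos(th)]])
o=B.mean(0)-R@A.mean(0);print("yaw",th,"origin",o);print(np.round(B-(A@R.T+o),1))
for y in(135,-45):
  print(y,o+R@[0,y],"edge",o+R@[-42,y])
np.save("b.npy",[*o,th])
s=read_state();print(s["position"])
for q in [(232,240),(206,262),(210,280)]:pass
print("mug rim",[np.round(at_z(T,q,90),0) for q in((198,181),)],"square",[np.round(at_z(T,q,10),0) for q in((210,235),(210,279),(149,242))],"plane",np.round(at_z(T,(429,206),40),0),"glue",np.round(at_z(T,(437,117),140),0))
E
```

```text
T1lo [509.7 144.5 102.6] top@102/52 [509.4 144.2 102. ]
T1hi [505.2 198.1 102. ] top@102/52 [504.9 197.6 102. ]
T3lo [531.3 -33.4 101.9] top@102/52 [531.8 -32.4 102. ]
T3hi [526.2  19.3 101.8] top@102/52 [526.3  19.4 102. ]
T4lo [ 542.4 -122.6  100.7] top@102/52 [ 542.7 -121.6  102. ]
T4hi [536.1 -67.4 101.1] top@102/52 [537.  -65.3 102. ]
E_near_lo [ 689.9 -114.2   45.9] top@102/52 [ 688.2 -113.9   52. ]
E_far_lo [ 790.  -105.8   50.3] top@102/52 [ 788.7 -106.7   52. ]
E_far_hi [780.9 -27.5  49.9] top@102/52 [780.2 -27.6  52. ]
D_near_hi [653.  227.3  47.9] top@102/52 [653.1 227.7  52. ]
D_far_hi [749.4 239.1  50.7] top@102/52 [749.1 238.9  52. ]
edge x,z -39.04684304498894 104.15874101180601
yaw 0.11593597748171929 origin [561.91475844  42.81380521]
[[-1.1 -0. ]
 [ 0.9 -2.1]
 [-0.3  0.8]
 [ 1.1 -2.1]
 [ 0.5  1. ]
 [ 0.5  0.6]
 [-1.4  3.1]
 [-0.6 -0.1]
 [-0.7  0.7]
 [ 2.  -1. ]
 [-0.9 -0.8]]
135 [546.29843997 176.9075433 ] edge [504.58038812 172.04913311]
-45 [567.12019794  -1.88410749] edge [525.40214608  -6.74251769]
[ 198.69042848 -591.990729    203.34068989]
mug rim [array([622., 316.,  90.])] square [array([500., 297.,  10.]), array([392., 293.,  10.]), array([479., 451.,  10.])] plane [ 579. -242.   40.] glue [ 776. -242.  140.]
```

Triangulated heights are 101–102 mm for the tag edges and 46–50 mm for the rims, against 104 and 52 expected. The board fit residuals are at most about 3 mm. The board has yaw 0.116 and origin (562,43). Next I shut the gripper, align it with the board, and move to in front of tag 3.

Request:
servo_tool(rows=[[0,0,0,0,0,0,5.95],[0,0,0,0,0,0,5.95],[0,-1.72,2.72,0.2,0,0,0],[0,-1.72,2.72,0.2,0,0,0],[0,-1.72,2.72,0.2,0,0,0],[0,-1.72,2.72,0.2,0,0,0],[0,-1.72,2.72,0.2,0,0,0],[0,-1.72,2.72,0.2,0,0,0],[0,-1.72,2.72,0.2,0,0,0],[0,-1.72,2.72,0.2,0,0,0],[0,-1.72,2.72,0.2,0,0,0],[0,-1.72,2.72,0.2,0,0,0]])

```text
clock: 1.3
position: [338.3, -301.0, 184.0]
ee_rot: [-0.058, 0.998, 0.0, -0.0]
contact_force: [0.7, 0.2, 0.6]
gripper_width: 0.2
```

Request:
servo_tool(rows=[[0,-1.72,2.72,0.2,0,0,0],[0,-1.72,2.72,0.2,0,0,0],[0,-1.72,2.72,0.2,0,0,0],[0,-1.72,2.72,0.2,0,0,0],[0,-1.72,2.72,0.2,0,0,0],[0,-1.72,2.72,0.2,0,0,0],[0,-1.72,2.72,0.2,0,0,0],[0,-1.72,2.72,0.2,0,0,0],[0,-1.72,2.72,0.2,0,0,0],[0,-1.72,2.72,0.2,0,0,0],[0,0,0,0,0,0,0],[0,0,0,0,0,0,0]])

```text
clock: 2.5
position: [477.2, -11.8, 163.8]
ee_rot: [-0.059, 0.998, -0.0, -0.001]
contact_force: [-1.0, -0.7, -0.7]
gripper_width: 0.2
```

```bash
cat > st.py <<'E'
from h import *
s=read_state();x,y,th=np.load("b.npy");p=np.array(s["position"]);d=p[:2]-[x,y]
c,n=np.cos(th),np.sin(th)
print("clock",s["clock"],"local",np.round([c*d[0]+n*d[1],-n*d[0]+c*d[1],p[2]],1),"F",np.round(s["contact_force"],1),"w",s["gripper_width"])
from scipy.spatial.transform import Rotation as Ro
print(np.round(Ro.from_quat(s["ee_rot"]).as_matrix(),3).tolist(),"want x",-c,-n)
E
python3 st.py
```

```text
clock 2.5 local [-90.5 -44.5 163.8] F [-1.  -0.7 -0.7] w 0.2451753000218751
[[-0.993, -0.117, -0.002], [-0.117, 0.993, -0.0], [0.002, -0.0, -1.0]] want x -0.9932869488798298 -0.11567643314434568
```

Request:
servo_tool(rows=[[0,0,0,1.7,0,0,0],[0,0,0,1.7,0,0,0],[0,0,0,1.7,0,0,0],[0,0,0,1.7,0,0,0],[0,-1,0,0,0,0,0],[0,-1,0,0,0,0,0],[0,-0.5,0,0,0,0,0],[0,-0.5,0,0,0,0,0],[0,-0.5,0,0,0,0,0],[0,-0.5,0,0,0,0,0],[0,-0.5,0,0,0,0,0]])

```text
clock: 3.6
position: [522.6, -7.0, 96.5]
ee_rot: [-0.058, 0.998, 0.0, 0.0]
contact_force: [-0.1, -0.7, -0.8]
gripper_width: -0.1
```

```bash
python3 st.py; python3 - <<'E'
from h import *
im=get_image("scene")["image"][120:290,210:440,::-1]
cv2.imwrite("pics/s1.png",cv2.resize(im,None,fx=3.4,fy=3.4,interpolation=cv2.INTER_CUBIC))
E
```

```text
clock 3.6 local [-44.8 -45.   96.5] F [-0.1 -0.7 -0.8] w -0.14017561414311663
[[-0.993, -0.116, 0.0], [-0.116, 0.993, 0.0], [-0.0, 0.0, -1.0]] want x -0.9932869488798298 -0.11567643314434568
```

View pics/s1.png

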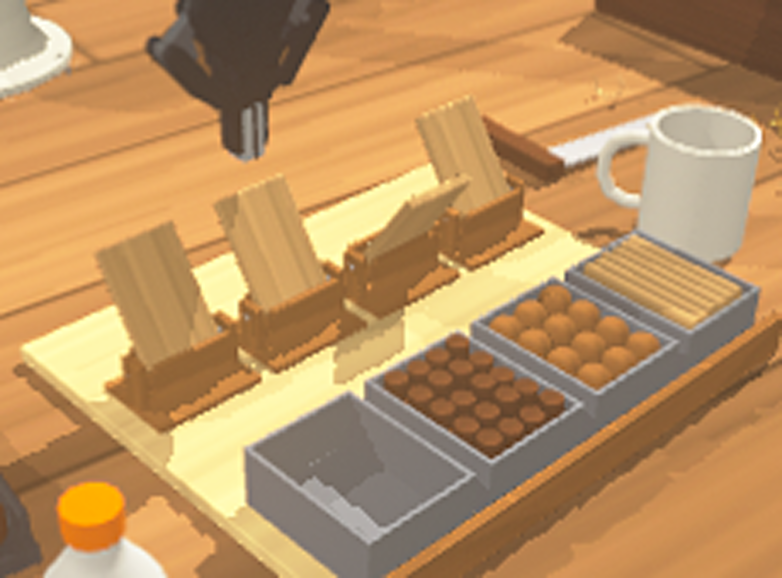

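The picture shows the fingertip at crop (248,158), well clear of tag 3's edge at about (255,190). The reported pose puts it right at the tag, so I'll check the projection of the reported tip.

```bash
python3 - <<'E'
from h import *
from scipy.spatial.transform import Rotation as Ro
S=get_image("scene");T=get_image("top");s=read_state();p=np.array(s["position"]);print(p)
tip=p-[0,0,11]
for n,im in(("scene",S),("top",T)):
    u=proj(im,tip);print(n,"tip proj",np.round(u,1),"crop",(u[0]-210)*3.4,(u[1]-120)*3.4, "ext",np.round(im["extrinsics"],2).tolist()[0])
b=S["image"][120:290,180:410,::-1];a=T["image"][150:290,250:430,::-1]
cv2.imwrite("pics/s2.png",np.hstack([cv2.resize(b,(400,300),interpolation=cv2.INTER_CUBIC),cv2.resize(a,(386,300),interpolation=cv2.INTER_CUBIC)]))
E
```

```text
[522.42595851  -6.98991268  96.24133026]
scene tip proj [281.9 180.2] crop 244.55691410149578 204.80515784412654 ext [0.59, -0.45, 0.67, 1187.3]
top tip proj [334.  225.9] crop 421.5842897445868 359.9811390938272 ext [0.02, 0.99, -0.15, 418.56]
```

View pics/s2.png

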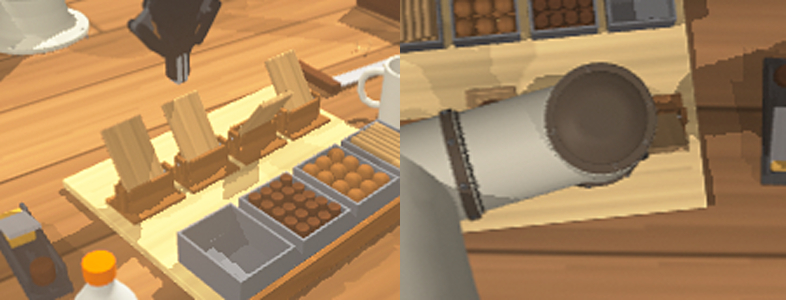

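```bash
python3 - <<'E'
from h import *
S=get_image("scene");W=get_image("wrist");x,y,th=np.load("b.npy");c,n=np.cos(th),np.sin(th)
for z in(85,95,105,115,125,135):
    p=at_z(S,(282.9,166.5),z);d=p[:2]-[x,y];print(z,np.round(p,1),"local",np.round([c*d[0]+n*d[1],-n*d[0]+c*d[1]],1))
print(np.round(W["extrinsics"],2).tolist(),W["k1"],np.round(W["mtx"],0).tolist())
s=read_state();print(s["position"],s["joints"])
for q in((0,0,-11),(0,0,0),(0,0,30)):print(q,np.round(proj(W,np.array(s["position"])+q),0))
R=np.array([[c,-n],[n,c]])
for yy in(-45-28,-45+28):
    for q in((-39,104),(0,40)):
        g=R@[q[0],yy]+[x,y];print(yy,q,np.round(proj(W,[*g,q[1]]),0))
cv2.imwrite("pics/w1.png",W["image"][:,:,::-1])
E
```

```text
85 [468.5  29.5  85. ] local [-94.4  -2.4]
95 [484.6  19.7  95. ] local [-79.5 -14. ]
105 [500.6  10.  105. ] local [-64.7 -25.5]
115 [5.167e+02 2.000e-01 1.150e+02] local [-49.8 -37.1]
125 [532.8  -9.5 125. ] local [-35.  -48.6]
135 [548.9 -19.2 135. ] local [-20.1 -60.1]
[[-0.12, -0.96, -0.26, 458.84], [0.99, -0.11, -0.03, -14.24], [-0.0, -0.26, 0.97, 265.92], [0.0, 0.0, 0.0, 1.0]] -0.03207494106153052 [[320.0, 0.0, 315.0], [0.0, 320.0, 203.0], [0.0, 0.0, 1.0]]
[521.98307485  -7.0866274   96.22347109] [ 2.97463763e-01  3.20522269e-01 -3.92128343e-01 -1.35446902e-04
 -8.58544960e-01 -1.75208385e+00]
(0, 0, -11) [314. 228.]
(0, 0, 0) [314. 235.]
(0, 0, 30) [314. 257.]
-73 (-39, 104) [263. 251.]
-73 (0, 40) [278. 264.]
-17 (-39, 104) [365. 251.]
-17 (0, 40) [351. 264.]
```

View pics/w1.png

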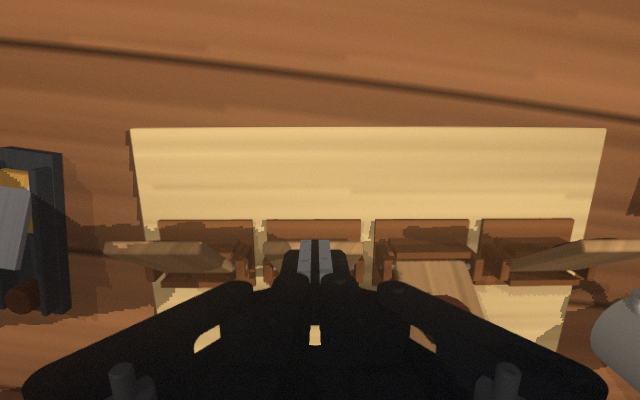

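The wrist view shows the fingers at (315,240) over tag 3, which hasn't moved (its edge is at about row 250). So the shut tip stands higher than nominal. I'll triangulate it.

```bash
python3 - <<'E'
from h import *
S=get_image("scene");W=get_image("wrist");T=get_image("top");x,y,th=np.load("b.npy");c,n=np.cos(th),np.sin(th)
R=np.array([[c,-n],[n,c]])
for w in((315,240),(315,248)):
    r=[ray(S,(282.9,166.5)),ray(W,w)];p=tri(r);print("tip",np.round(p,1),"local",np.round(R.T@(p[:2]-[x,y]),1),"miss",[round(float(np.linalg.norm(np.cross(p-o,v))),1) for o,v in r])
# wrist calibration check with bench points: cheeks base outline/board edge corners z=12
for q in((131,128),(605,128)):
    p=at_z(W,q,12);print("wrist board corner",np.round(R.T@(p[:2]-[x,y]),1))
for q in((225+62/4,110+597/4),(225+672/4,110+547/4)):
    p=at_z(T,q,12);print("top board corner",np.round(R.T@(p[:2]-[x,y]),1))
s=read_state();print(s["position"],s["clock"])
g=W["image"]
print([tuple(int(k) for k in g[r,314]) for r in range(222,262,3)])
E
```

```text
tip [518.6  -4.5 116.3] local [-48.5 -42. ] miss [3.1, 3.1]
tip [521.6  -5.  118.1] local [-45.6 -42.9] miss [2.0, 2.0]
wrist board corner [-102.6 -188.6]
wrist board corner [-103.6  186.4]
top board corner [-98.8 188.5]
top board corner [-105.  -188.9]
[521.98687401  -7.10301956  96.31237319] 4.0
[(140, 87, 47), (145, 91, 51), (142, 92, 52), (131, 83, 45), (131, 84, 47), (125, 80, 44), (43, 33, 19), (45, 37, 29), (46, 39, 31), (47, 39, 29), (43, 35, 27), (40, 33, 23), (40, 30, 28), (36, 28, 23)]
```

The tip triangulates to z≈117, about 33 mm above what the text implies. Its horizontal position agrees, and the wrist camera's board corners also check out. I'll back off and descend 33 mm: the tip will be at about 85, and even by the text's figure it would be at 52, still above the 48 mm cheeks. Then I push slowly.

Request:
servo_tool(rows=[[0,2.2,0,0,0,0,0],[0,2.2,0,0,0,0,0],[0,0,0,1.65,0,0,0],[0,0,0,1.65,0,0,0],[0,-1,0,0,0,0,0],[0,-1,0,0,0,0,0],[0,-0.5,0,0,0,0,0],[0,-0.5,0,0,0,0,0],[0,-0.5,0,0,0,0,0],[0,-0.5,0,0,0,0,0],[0,0,0,0,0,0,0]])

```text
clock: 5.1
position: [519.1, -7.4, 63.5]
ee_rot: [-0.058, 0.998, 0.0, 0.0]
contact_force: [-0.2, -0.8, 0.4]
gripper_width: 0.1
```

```bash
python3 st.py; python3 - <<'E'
from h import *
im=get_image("scene")["image"][120:270,210:410,::-1];w=get_image("wrist")["image"][180:300,220:420,::-1]
cv2.imwrite("pics/s3.png",np.hstack([cv2.resize(im,(400,300),interpolation=cv2.INTER_CUBIC),cv2.resize(w,(400,300),interpolation=cv2.INTER_CUBIC)]))
E
```

```text
clock 5.1 local [-48.4 -45.   63.5] F [-0.2 -0.8  0.4] w 0.11500682702383232
[[-0.993, -0.116, 0.001], [-0.116, 0.993, 0.0], [-0.001, 0.0, -1.0]] want x -0.9932869488798298 -0.11567643314434568
```

View pics/s3.png

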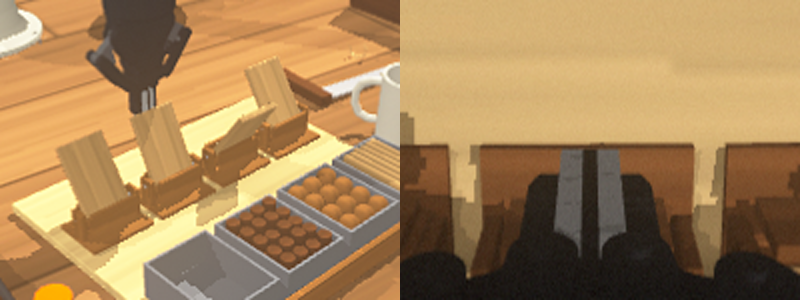

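The tip now disappears behind tag 3's edge, at left panel (148,108), so the lower height works. I continue the push.

Request:
servo_tool(rows=[[0,-0.5,0,0,0,0,0],[0,-0.5,0,0,0,0,0],[0,-0.5,0,0,0,0,0],[0,-0.5,0,0,0,0,0],[0,-0.5,0,0,0,0,0]])

```text
clock: 5.7
position: [543.6, -4.6, 63.3]
ee_rot: [-0.058, 0.998, 0.0, 0.0]
contact_force: [0.2, 0.1, 0.5]
gripper_width: -0.2
```

Request:
servo_tool(rows=[[0,-0.5,0,0,0,0,0],[0,-0.5,0,0,0,0,0],[0,-0.5,0,0,0,0,0],[0,-0.5,0,0,0,0,0],[0,0,0,0,0,0,0],[0,0,0,0,0,0,0]])

```text
clock: 6.3
position: [562.9, -2.4, 63.2]
ee_rot: [-0.058, 0.998, 0.0, -0.0]
contact_force: [-1.0, -0.4, 0.3]
gripper_width: 0.1
```

```bash
python3 st.py; python3 - <<'E'
from h import *
im=get_image("scene")["image"][120:270,210:410,::-1];w=get_image("wrist")["image"][180:300,220:420,::-1]
cv2.imwrite("pics/s4.png",np.hstack([cv2.resize(im,(400,300),interpolation=cv2.INTER_CUBIC),cv2.resize(w,(400,300),interpolation=cv2.INTER_CUBIC)]))
E
```

```text
clock 6.3 local [ -4.3 -45.   63.2] F [-1.  -0.4  0.3] w 0.11477629039530376
[[-0.993, -0.116, -0.0], [-0.116, 0.993, -0.0], [0.0, 0.0, -1.0]] want x -0.9932869488798298 -0.11567643314434568
```

View pics/s4.png

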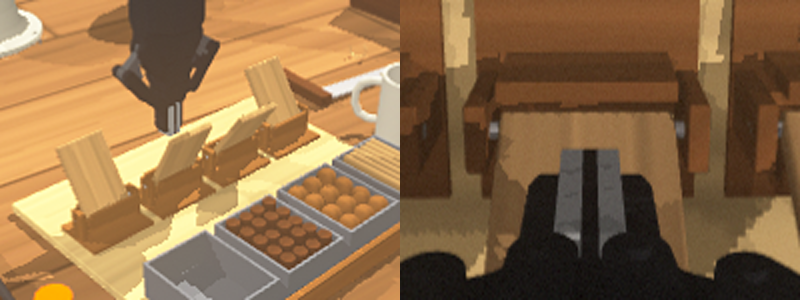

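Tag 3 has tipped over to its bin (left panel (180,155), parallel to tag 2). Next I back off and move sideways 180 mm to tag 1, then do the same push.

Request:
servo_tool(rows=[[0,2.15,0,0,0,0,0],[0,2.15,0,0,0,0,0],[0,2.15,0,0,0,0,0],[0,2.15,0,0,0,0,0],[0,0,3,0,0,0,0],[0,0,3,0,0,0,0],[0,0,3,0,0,0,0],[0,0,3,0,0,0,0],[0,0,3,0,0,0,0],[0,0,3,0,0,0,0],[0,0,0,0,0,0,0]])

```text
clock: 7.5
position: [457.0, 169.4, 63.8]
ee_rot: [-0.06, 0.998, 0.001, 0.001]
contact_force: [0.5, -0.1, -0.0]
gripper_width: 0.2
```

```bash
python3 st.py
```

```text
clock 7.5 local [-89.5 137.8  63.8] F [ 0.5 -0.1 -0. ] w 0.19242714749996914
[[-0.993, -0.12, 0.002], [-0.12, 0.993, 0.001], [-0.002, 0.001, -1.0]] want x -0.9932869488798298 -0.11567643314434568
```

Request:
servo_tool(rows=[[0,-1,0,0,0,0,0],[0,-1,0,0,0,0,0],[0,-0.5,0,0,0,0,0],[0,-0.5,0,0,0,0,0],[0,-0.5,0,0,0,0,0],[0,-0.5,0,0,0,0,0],[0,-0.5,0,0,0,0,0],[0,-0.5,0,0,0,0,0],[0,-0.5,0,0,0,0,0],[0,-0.5,0,0,0,0,0]])

```text
clock: 8.5
position: [516.7, 173.5, 63.3]
ee_rot: [-0.058, 0.998, 0.0, 0.0]
contact_force: [-0.2, -0.6, 1.3]
gripper_width: -0.1
```

Request:
servo_tool(rows=[[0,-0.5,0,0,0,0,0],[0,-0.5,0,0,0,0,0],[0,-0.5,0,0,0,0,0],[0,-0.5,0,0,0,0,0],[0,-0.5,0,0,0,0,0],[0,0,0,0,0,0,0],[0,0,0,0,0,0,0]])

```text
clock: 9.2
position: [541.1, 176.3, 63.2]
ee_rot: [-0.058, 0.998, -0.0, -0.0]
contact_force: [-0.1, -0.2, -0.6]
gripper_width: 0.2
```

Request:
servo_tool(rows=[[0,2.5,0,0,0,0,0],[0,2.5,0,0,0,0,0],[0,2.5,0,0,0,0,0],[0,2.5,0,0,0,0,0],[0,0,0,-3,0,0,0],[0,0,0,-3,0,0,0],[0,0,0,-3,0,0,0],[0,0,0,-3,0,0,0],[0,2,0,0,0,0,0],[0,2,0,0,0,0,0],[0,0,0,0,0,0,0]])

```text
clock: 10.3
position: [400.0, 159.3, 183.6]
ee_rot: [-0.058, 0.998, 0.0, -0.0]
contact_force: [1.1, 0.6, -0.4]
gripper_width: -0.0
```

```bash
python3 st.py; python3 - <<'E'
from h import *
import pickle
S=get_image("scene");T=get_image("top");d=pickle.load(open("d0.pkl","rb"))
im=S["image"][120:320,160:440,::-1];w=T["image"][90:290,140:460,::-1];w0=d["top"]["image"][90:290,140:460,::-1]
f=lambda a:cv2.resize(a,(400,270),interpolation=cv2.INTER_CUBIC)
cv2.imwrite("pics/s5.png",np.vstack([np.hstack([f(im),f(d["scene"]["image"][120:320,160:440,::-1])]),np.hstack([f(w),f(w0)])]))
E
```

```text
clock 10.3 local [-147.4  134.5  183.6] F [ 1.1  0.6 -0.4] w -0.034553809091490056
[[-0.993, -0.117, -0.0], [-0.117, 0.993, 0.001], [0.0, 0.001, -1.0]] want x -0.9932869488798298 -0.11567643314434568
```

View pics/s5.png

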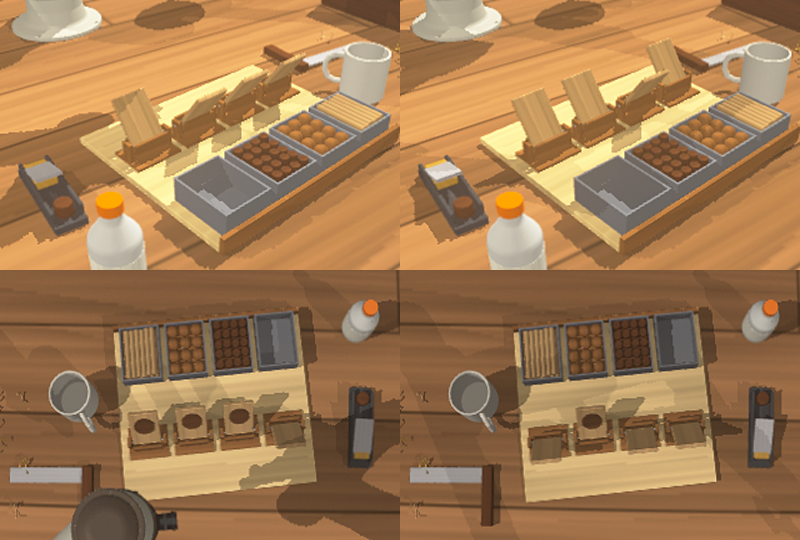

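Before and after: the top view now shows discs up at (145,425), (192,420) and (239,415) for the dowel, ball and plug bins. The empty bin's tag at (286,430) is still bare and leaning away. Mug, plane, glue and square are where they were, and the arm is clear.

```bash
python3 -c "
from bench import *
print(job_done())"
```

```text
the job is handed in; nothing more can be done
None
```

The tags are set as asked, and I handed the job in at about 10 s on the robot clock, well inside the 61 s limit.

**What I moved:** only two tags were wrong. I pushed the dowel bin's and the dark-plug bin's tags over towards their bins with the shut fingertips. The ball bin's tag was already disc up and the empty bin's tag was already leaning away, so I left those alone.

**Last checks:**
- **Tags:** the final scene and top pictures show the three full bins' tags leaning to their bins with the disc up, and the empty bin's tag leaning away with its bare face up.
- **Other objects:** the mug, plane, glue bottle and try square look unmoved. The arm partly hid the square's wooden stock in the top view; its blade there and the scene view look unchanged.
- **Forces:** the force readings I saw, at the end of each move, were all about 1 N or less, which is noise level. I did not see the peaks in between.
- **Arm:** it is clear of everything, with the TCP at 184 mm and about 147 mm to the robot side of the hinge row.

**What disagreed:**
- **Fingertip height:** the pictures put the shut fingertips about 33 mm higher than the text's figure (tips 11 mm ahead of the TCP). My first push passed over the dark-plug tag without touching it. I triangulated the tip, went 33 mm lower and the push then worked.
- **Calibration:** the board fit had residuals up to about 3 mm. Triangulated heights came out about 1 to 6 mm below the given ones, the worst being one bin corner.

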